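Swing out the display arm and hang the largest bangle

ROBOT

A 7-joint arm with a two-finger parallel gripper is mounted at the origin on the work surface. World frame = base frame: x ahead of the robot, y to its left, z up, the work surface at z = 0. Lengths are in m, angles in rad, forces in N, time in s.
With the tool pointing down it reaches from about 0.425 to 0.925 m from the base axis. Payload 6.8 kg.
Tool frame: the origin (TCP) lies at the very end of the fingers, on their centre line; the grasp point (between the pads) lies 19 mm behind it (r.tcp_to_grasp is the distance from the TCP to the grasp point, in m); z points along the fingers, y is the line along which they close (so a half turn about z gives the same grasp; the last joint's range is limited). The gripper opens to 85 mm and grips with 20 to 120 N. Pads are 22 mm wide; open, the fingers measure 114 mm over their backs; the gripper's body (76 mm by 85 mm) begins 54 mm behind the grasp point. The pads swing forward as they close: fully open they stand 13 mm farther back than shut.
Start: joints at [-1.442, 0.477, 0.022, 1.555, -0.011, 1.109, -0.083], TCP at [0.158, 0.656, 0.206] pointing down, gripper open.
Joint ranges: [-2.96, 2.96], [-0.34, 2.1], [-1.41, 1.46], [0.24, 2.44], [-1.37, 4.51], [0.17, 1.92], [-2.96, 2.96]. Speed limits (rad/s): [2.39, 2.39, 3.14, 3.14, 3.14, 3.14, 3.14].

INTERFACE

Orientations are given as a rotation vector (axis times angle).
In Python, from bench import r gives the robot as it stands.
- The arm moves only by the tool step_arm, never from a script. Its argument "moves" is a list of rows, each a list of 7 numbers: the shift along the tool's x, y, z in mm, then the turn, a rotation vector about the tool's x, y, z in rad, then the finger opening in mm, from 0 to 85.4. A call has 1 to 8 rows; each row is the pose to reach, as a shift and turn from the pose commanded when the call began, along the tool's axes at that moment; what a row does not reach only later rows make up. A row lasts 1/10 s, in which the tool goes at most 50 mm and 8.59 degrees, less where a joint would pass 70% of its speed; a pose out of reach is approached as far as the arm can. A call with a gripper value outside its range is refused whole. The fingers move at their own pace and stop on an object; "grip_force" is the grip in N (left out, the last holds). Time passes only in rows, so rows that repeat a pose let the fingers close. It gives the time, the measured TCP pose, the force, the opening and the grip force at its end, in the units of the state.
- r.get_obs(): the state, without advancing time (a new reading comes with each control period).
- r.grab_frame(name): name is "scene" or "top" or "wrist"; returns a dict with "image" (420x560x3 uint8, red, green, blue), "depth" (420x560 float32, m along the optical axis (not along the pixel's ray), 0 where there is no reading), "mtx" (3x3 intrinsics, pixels), "rvec" (rotation vector, rad) and "tvec" (3), from world to camera coordinates, as OpenCV has them. Camera axes: x right, y down, z forward; pixel columns grow to the right and rows downward; lengths in m; the calibration is good to about 2 mm. A picture is of the moment at which its call begins.
- r.hand_in(): hands the job in; it is judged then, once.
The state is a dict: "clock": time; "joints": joint angles; "qvel": joint speeds; "tau": joint torques, N m; "tcp_pos": TCP position; "orientation": TCP orientation; "contact_force": force on the tool from outside, world axes, zero at the start; "moment": the same for the moment, N m; "grip_width": finger opening in m; "gripper_force": force on a finger pad.
Only numpy, scipy, OpenCV 4.12 (cv2) and the standard library are available. Lean on these libraries where they do the work, as an engineer would, in place of code of your own. Each camera call takes 0.05 s, during which the arm holds its last target. There are 200 camera calls.

TASK

Swing the arm of the bangle stand round until it points straight out over the stand's long foot, and only then take the largest of the three silver bangles out of the slotted wooden rack and hang it on the arm, behind the upturned end, so that it hangs there by itself. Leave the other two bangles in the rack and everything else on the stall where it is.

Things in the scene. Friction and masses are not known exactly. Their poses are not given: they have to be found in the camera images.
- stand: Bangle stand, fixed. Dark steel foot 12 mm thick, 58 mm wide, from 30 mm behind the post to 144 mm in front; 12 mm post. Origin: post's axis at table height; x points along the long foot. Nothing of it is higher than 228 mm. Beyond it at the table's middle (0.80 to 0.84 m ahead of the robot, not listed) a fixed bracelet T-bar with bangles, 180 mm wide, 236 mm high: not to be used.
- swivel (a joint): Swivel of the arm about the post's vertical axis, rad: 0 = arm points straight out over the long foot (stand's x axis), positive = anticlockwise seen from above; range -2.1 to 0.9 (it can be pushed past the foot). Starts between -1.8 and -0.7. Plain friction swivel, no spring and no click (about 0.05 N m, so 0.5 N sideways at the end moves it); it stays where it is left.
- bar_mid (a point): Point on the axis of the arm's straight level bar, 55 mm out from the post's axis and 200 mm above the table. The point's x axis points outwards along the arm, z up. The bar is a 6 mm round steel rod, straight from the 20 mm collar at the post to 96 mm out, where it turns up 90 degrees.
- ball_end (a point): Centre of the 11 mm steel ball on the arm's upturned end: 100 mm out from the post's axis, 222 mm above the table, 22 mm above the bar's axis, on a 6 mm upright rod. Same axes as bar_mid. Can be pinched from above.
- rack: Slotted wooden bangle rack, fixed. Base 124 (x) x 62 (y) x 8 mm; origin in the centre of its underside. Three slots side by side along its x axis at x = -34, 0 and +34 mm; each slot runs along y. A bangle stands upright on two dowels, its axis along the rack's x, between two dividers 24 mm wide (y) whose tops are 35 mm above the table, with 1.6 mm play. Which bangle is in which slot varies.
- bangle_large_c (a point): Centre of the largest bangle: plain round steel-grey silver band, outer diameter 66 mm, inner 59 mm, 10 mm wide (along its own axis = the point's x axis, level), 36 to 63 g. In the rack its centre is 44 mm above the table. The point's z axis points up at the start. It can be gripped from above across its outside diameter.
- bangle_medium_c (a point): Centre of the medium bangle: same make, outer diameter 56 mm, 10 mm wide, in another slot, centre 38 mm above the table. Stays there.
- bangle_small_c (a point): Centre of the smallest bangle: outer diameter 46 mm, 10 mm wide, in the third slot, centre 32 mm above the table. Stays there.
- ring_box: Blue closed ring box, 48 x 48 x 40 mm, loose; origin under its centre. Bystander.
- bottle: White squeeze bottle, 49 mm diameter, 150 mm high, loose, stands between the stand and the rack; origin under its centre. Bystander.
- loupe: Folded steel pocket loupe, 60 x 25 x 14 mm, loose; origin under its middle. Bystander.
- scale: Grey pocket scale, 125 x 78 x 20 mm, loose; origin under its centre. Bystander.
- pen: Blue pen lying along its x axis, about 130 mm long, 10 mm high, loose; origin under its barrel. Bystander.
- mandrel: Ring stick lying along its x axis: wooden handle and tapered metal cone, 256 mm long in all, 22 mm high, loose. Bystander.
Things that resemble listed ones, but are neither listed nor needed, are in the scene too. What is shaped like the part that bears bangle_large_c but blue or turquoise is not meant.

How it is judged:
By the outcome, as a careful person would: the job done as asked, in the order asked, and still so for the second after the job is handed in, with the robot touching nothing.
It also fails if it takes over 64 s, if anything falls off the work surface, if the arm or the gripper's body presses on something with over 40 N, if the wrist force passes 120 N, or if a joint passes its speed limit or range.

## Working session

There is one attempt and no reset: what is moved stays moved. The work goes in short steps, Python scripts to look and compute and a tool call to move; the robot and the scene stay as the last step left them, time stands still between calls to the robot, and variables do not carry over. Pictures are saved under pics/ and viewed, at most 10 in all, crops included, and the job is handed in when it is done.

Besides the shell and the picture viewer there is one more tool, called after "Emit:" by a JSON object that holds its "api" and its "payload", one argument or row to a line. step_arm: Moves the arm, as the interface text tells. Its arguments: {"type":"object","properties":{"moves":{"type":"array","items":{"type":"array","items":{"type":"number"}}},"grip_force":{"type":"number"}},"required":["moves"]}

```bash
mkdir -p pics; ls; cat > h.py <<'E'
import numpy as np, cv2
from scipy.spatial.transform import Rotation as R
from bench import r
def grab(n,save=None):
    f=r.grab_frame(n)
    np.savez(f'{save or n}.npz',**f)
    if save: cv2.imwrite(f'pics/{save}.png',f['image'][:,:,::-1])
    return f
def load(n): return dict(np.load(f'{n}.npz'))
def world(f):
    """HxWx3 world points"""
    d=f['depth'];h,w=d.shape;u,v=np.meshgrid(np.arange(w),np.arange(h));K=f['mtx']
    P=np.stack([(u-K[0,2])/K[0,0]*d,(v-K[1,2])/K[1,1]*d,d],-1)
    M=R.from_rotvec(f['rvec'].ravel()).as_matrix()
    return (P-f['tvec'].ravel())@M
def proj(f,p):
    return cv2.projectPoints(np.asarray(p,float).reshape(-1,3),f['rvec'],f['tvec'],f['mtx'],None)[0][:,0]
def ray_z(f,u,v,z):
    K=f['mtx'];M=R.from_rotvec(f['rvec'].ravel()).as_matrix()
    c=-M.T@f['tvec'].ravel();d=M.T@np.array([(u-K[0,2])/K[0,0],(v-K[1,2])/K[1,1],1])
    return c+d*(z-c[2])/d[2]
def to_tool(dw):
    o=r.get_obs();return R.from_rotvec(o['orientation']).inv().apply(dw)*1000
E
python3 - <<'E'
from h import *
for n in ('scene','top'): grab(n,n+'1')
o=r.get_obs();print({k:np.round(v,3) for k,v in o.items()})
print(R.from_rotvec(o['orientation']).as_matrix().round(3))
a=cv2.imread('pics/scene1.png')
E
```

```text
pics
{'clock': np.float64(0.1), 'joints': array([-1.442,  0.478,  0.022,  1.556, -0.011,  1.109, -0.083]), 'qvel': array([ 0.002, -0.003, -0.   , -0.005,  0.001,  0.001,  0.001]), 'tau': array([ 4.0000e-03, -5.9775e+01,  1.6140e+00, -2.8195e+01,  1.3000e-02,
        5.0000e-03,  0.0000e+00]), 'tcp_pos': array([0.158, 0.656, 0.205]), 'orientation': array([-3.71e-01, -3.12e+00,  3.00e-03]), 'contact_force': array([ 0.025,  0.189, -0.173]), 'moment': array([-0.027, -0.004, -0.017]), 'gripper_force': np.float64(0.0), 'grip_width': np.float64(0.085)}
[[-0.972  0.235 -0.   ]
 [ 0.235  0.972 -0.002]
 [-0.    -0.002 -1.   ]]
```

View pics/scene1.png

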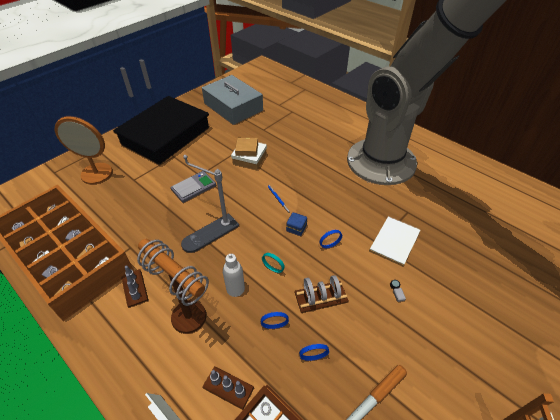

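View pics/top1.png

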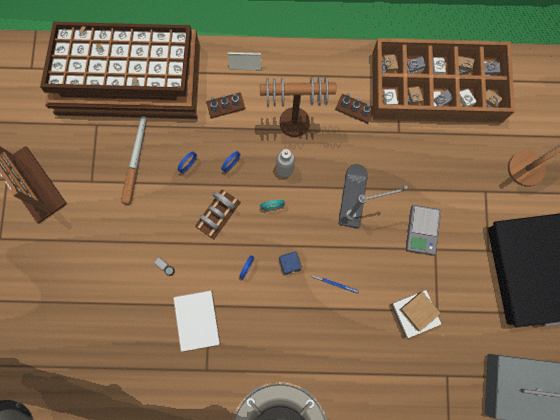

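The scene view shows the rack with three silver bangles at (322,292), the stand at (215,215) with its arm reaching to (187,160), and the bottle at (233,275). The top view shows the rack at (218,214), the stand's foot from (350,225) to (355,168), and the arm pointing right to (405,187).

Things that could be taken for the large bangle:
- The silver rings on the T-bar, top (270–325,88).
- The blue rings, top (187,162), (231,161) and (246,267).
- The turquoise ring, top (272,204).
- The three silver bangles in the rack, top (225,200), (217,213) and (210,226).

The largest of those last three is the one I want. Next I'll crop and measure it.

```bash
python3 - <<'E'
from h import *
s=load('scene1');t=load('top1')
a=cv2.resize(s['image'][265:320,280:360],None,fx=5,fy=5,interpolation=cv2.INTER_CUBIC)
b=cv2.resize(t['image'][180:245,185:255],None,fx=5,fy=5,interpolation=cv2.INTER_CUBIC)
c=cv2.resize(t['image'][155:235,330:420],None,fx=4,fy=4,interpolation=cv2.INTER_CUBIC)
H=330;W=np.zeros((600,800,3),np.uint8)
W[:275,:400]=a;W[:325,400:750]=b[:325];W[280:600,:360]=c
cv2.imwrite('pics/crop1.png',W[:,:,::-1])
P=world(t)
for name,(u,v) in dict(footfront=(355,170),footback=(350,224),ball=(404,187),b1=(225,200),b2=(217,213),b3=(210,226),bottle=(286,155),box=(290,263)).items(): print(name,P[v,u].round(3))
# stand foot points z 8..16mm in region
for n,f in(('top',t),('scene',s)):
    P=world(f);
    m=(P[...,2]>.008)&(P[...,2]<.016)&(f['depth']>0)
    Q=P[m]; Q=Q[(abs(Q[:,0]-.5)<.15)&(abs(Q[:,1]+.17)<.06)]
    rect=cv2.minAreaRect(Q[:,:2].astype(np.float32)*1000);print(n,'foot',len(Q),rect)
    m=(P[...,2]>.19)&(P[...,2]<.235)&(f['depth']>0)
    Q=P[m];Q=Q[(Q[:,0]<.62)&(Q[:,0]>.3)&(Q[:,1]<-.05)&(Q[:,1]>-.4)]
    print(n,'arm',len(Q),Q[np.argsort(Q[:,1])][::max(1,len(Q)//25)].round(3).tolist())
    Q=P[(P[...,2]>.02)&(P[...,2]<.09)&(f['depth']>0)];Q=Q[(abs(Q[:,0]-.47)<.07)&(abs(Q[:,1]-.16)<.07)]
    print(n,'rack',len(Q),Q.mean(0),Q.max(0))
print('campos',[(-R.from_rotvec(f['rvec'].ravel()).as_matrix().T@f['tvec'].ravel()).round(2) for f in(s,t)])
E
```

```text
footfront [ 0.681 -0.188  0.011]
footback [ 0.531 -0.174  0.014]
ball [ 0.581 -0.269  0.228]
b1 [0.574 0.154 0.075]
b2 [0.544 0.175 0.055]
b3 [0.513 0.194 0.035]
bottle [0.678 0.001 0.14 ]
box [ 0.421 -0.017  0.039]
top foot 731 ((502.6666259765625, -167.36859130859375), (101.4856185913086, 294.7459716796875), 89.23744201660156)
top arm 190 [[0.579, -0.277, 0.22], [0.584, -0.273, 0.228], [0.579, -0.271, 0.226], [0.58, -0.269, 0.205], [0.578, -0.267, 0.204], [0.579, -0.26, 0.206], [0.579, -0.254, 0.199], [0.573, -0.249, 0.202], [0.574, -0.241, 0.205], [0.57, -0.235, 0.202], [0.573, -0.228, 0.2], [0.57, -0.223, 0.201], [0.57, -0.216, 0.201], [0.565, -0.209, 0.2], [0.564, -0.204, 0.203], [0.564, -0.197, 0.203], [0.56, -0.191, 0.198], [0.56, -0.185, 0.207], [0.561, -0.182, 0.214], [0.552, -0.179, 0.213], [0.548, -0.178, 0.209], [0.553, -0.176, 0.22], [0.547, -0.174, 0.202], [0.548, -0.173, 0.21], [0.549, -0.171, 0.205], [0.554, -0.17, 0.212], [0.559, -0.168, 0.21], [0.556, -0.167, 0.204]]
top rack 165 [0.50006932 0.17371539 0.05241766] [0.53991374 0.22173208 0.0708053 ]
scene foot 615 ((
[... 247 characters left out ...]
1, 0.204], [0.58, -0.256, 0.198], [0.579, -0.248, 0.202], [0.576, -0.241, 0.201], [0.575, -0.233, 0.202], [0.571, -0.225, 0.204], [0.568, -0.217, 0.203], [0.57, -0.21, 0.202], [0.567, -0.202, 0.201], [0.559, -0.196, 0.2], [0.562, -0.188, 0.203], [0.566, -0.179, 0.208], [0.556, -0.176, 0.22], [0.549, -0.175, 0.209], [0.566, -0.174, 0.194], [0.561, -0.172, 0.209], [0.562, -0.171, 0.207], [0.566, -0.171, 0.207], [0.562, -0.169, 0.198], [0.56, -0.168, 0.197], [0.552, -0.168, 0.206], [0.559, -0.167, 0.21], [0.558, -0.167, 0.193], [0.56, -0.165, 0.192]]
scene rack 181 [0.50668771 0.17993813 0.04964808] [0.53995046 0.22335695 0.06816951]
campos [array([0.99, 0.44, 0.88]), array([0.27, 0.02, 1.43])]
```

View pics/crop1.png

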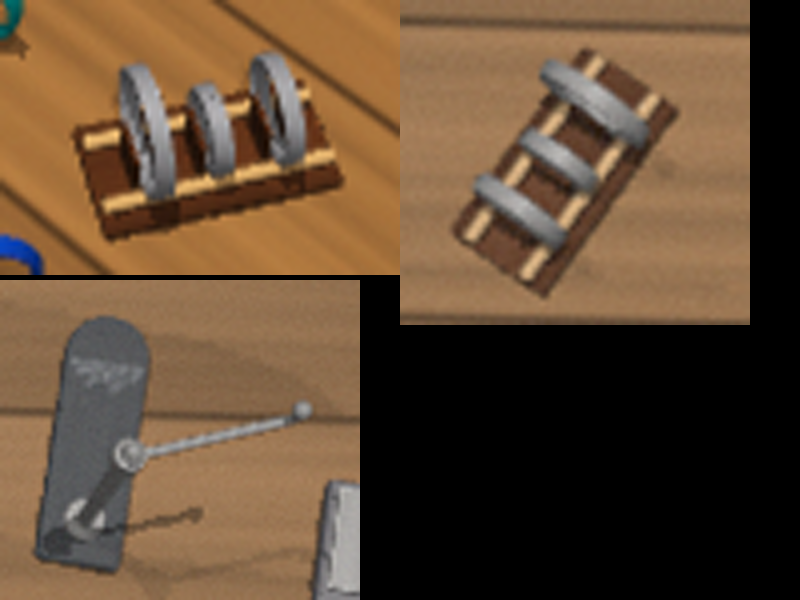

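The largest is the upper bangle in the top view, at top (225,200) and upper left in the scene crop. I'll fit the stand axis and the bangle pose more precisely.

```bash
python3 - <<'E'
from h import *
for n in('top1','scene1'):
    f=load(n);P=world(f);hsv=cv2.cvtColor(f['image'],cv2.COLOR_RGB2HSV)
    m=(hsv[...,1]<70)&(f['depth']>0)&(P[...,2]>.003)&(P[...,2]<.03)
    m&=(abs(P[...,0]-.61)<.12)&(abs(P[...,1]+.18)<.06)
    k,l,st,_=cv2.connectedComponentsWithStats(m.astype(np.uint8));i=1+st[1:,4].argmax()
    vu=np.argwhere(l==i);Q=np.array([ray_z(f,u,v,.012)[:2] for v,u in vu])
    rect=cv2.minAreaRect(Q.astype(np.float32)*1000);bp=cv2.boxPoints(rect)
    print(n,'foot',len(Q),rect,bp.round(0).tolist())
    m=(f['depth']>0)&(P[...,2]>.04)&(P[...,2]<.185)&(abs(P[...,0]-.555)<.03)&(abs(P[...,1]+.175)<.03)
    print(' post',m.sum(),np.median(P[m],0).round(4))
    # large bangle: gray pixels above 36mm
    m=(hsv[...,1]<70)&(f['depth']>0)&(P[...,2]>.037)&(abs(P[...,0]-.545)<.08)&(abs(P[...,1]-.175)<.08)
    k,l,st,_=cv2.connectedComponentsWithStats(m.astype(np.uint8))
    for i in range(1,k):
        if st[i,4]>15:
            Q=P[l==i];c=Q.mean(0);e,V=np.linalg.eigh(np.cov(Q[:,:2].T))
            print(' bangle',st[i,4],c.round(4),'mid',((Q.max(0)+Q.min(0))/2).round(4),'top',Q[:,2].max().round(4),'dir deg',np.degrees(np.arctan2(V[1,1],V[0,1])).round(1), 'sd',np.sqrt(e).round(4))
    for nm,c in(('ball',(.583,-.271,.222)),('arm',None)):pass
    m=(f['depth']>0)&(P[...,2]>.19)&(P[...,2]<.21)&(P[...,1]<-.2)&(P[...,1]>-.262)&(abs(P[...,0]-.57)<.04)
    Q=P[m];print(' armfit',np.polyfit(Q[:,1],Q[:,0],1).round(4))
    m=(f['depth']>0)&(P[...,2]>.214)&(P[...,2]<.235)&(abs(P[...,1]+.272)<.012)&(abs(P[...,0]-.58)<.015)
    print(' ball',m.sum(),P[m].mean(0).round(4))
E
```

```text
top1 foot 1163 ((612.01904296875, -183.43008422851562), (57.89137649536133, 173.22789001464844), 81.85462951660156) [[522.0, -200.0], [694.0, -224.0], [702.0, -167.0], [530.0, -143.0]]
 post 64 [ 0.5521 -0.1731  0.1064]
 bangle 103 [0.5773 0.1568 0.0689] mid [0.5785 0.1598 0.0626] top 0.0833 dir deg 57.4 sd [0.0031 0.0186]
 bangle 63 [0.5499 0.1765 0.05  ] mid [0.551  0.1778 0.0484] top 0.0595 dir deg 57.2 sd [0.003  0.0123]
 bangle 85 [0.5206 0.1941 0.0593] mid [0.5211 0.1967 0.054 ] top 0.0705 dir deg 56.6 sd [0.003  0.0154]
 armfit [-0.2605  0.5104]
 ball 19 [ 0.5815 -0.2724  0.2254]
scene1 foot 930 ((614.787109375, -180.10826110839844), (60.5565185546875, 170.78793334960938), 81.90291595458984) [[526.0, -198.0], [695.0, -222.0], [704.0, -162.0], [535.0, -138.0]]
 post 158 [ 0.5605 -0.1719  0.1156]
 bangle 91 [0.5291 0.2042 0.0579] mid [0.5258 0.1988 0.0531] top 0.0681 dir deg 58.1 sd [0.0029 0.015 ]
 bangle 121 [0.5864 0.168  0.0653] mid [0.583  0.1617 0.059 ] top 0.0803 dir deg 57.7 sd [0.0029 0.0193]
 bangle 65 [0.5563 0.1845 0.0495] mid [0.5553 0.1808 0.0464] top 0.0557 dir deg 57.7 sd [0.0031 0.0113]
 armfit [-0.2734  0.5099]
 ball 16 [ 0.5843 -0.2702  0.2238]
```

```bash
cat >> h.py <<'E'
def ydir(Rm): return np.degrees(np.arctan2(Rm[1,1],Rm[0,1]))
def plan(*tg):
    """targets (x,y,z,ydir_deg): level tool-down; prints shift mm & rotvec from present commanded (~measured) pose"""
    o=r.get_obs();R0=R.from_rotvec(o['orientation']);p=o['tcp_pos']
    print('now',o['clock'].round(2),p.round(4),'ydir',ydir(R0.as_matrix()).round(2),'w',o['grip_width'].round(4),'F',o['contact_force'].round(2))
    for x,y,z,a in tg:
        a=np.radians(a);Y=np.array([np.cos(a),np.sin(a),0]);Z=np.array([0,0,-1.]);M=np.stack([np.cross(Y,Z),Y,Z],1)
        print((x,y,z),(R0.inv().apply(np.array([x,y,z])-p)*1000).round(1),(R0.inv()*R.from_matrix(M)).as_rotvec().round(3))
E
python3 -c "
from h import *
plan((.52,.33,.33,60),(.583,-.271,.29,14.8))"
```

```text
Traceback (most recent call last):
  File "h.py", line 28, in plan
    print('now',o['clock'].round(2),p.round(4),'ydir',ydir(R0.as_matrix()).round(2),'w',o['grip_width'].round(4),'F',o['contact_force'].round(2))
                ^^^^^^^^^^^^^^^^
AttributeError: 'float' object has no attribute 'round'
```

```bash
sed -i "s/o\['clock'\].round(2)/round(float(o['clock']),2)/;s/o\['grip_width'\].round(4)/round(float(o['grip_width']),4)/" h.py
python3 -c "
from h import *
plan((.52,.33,.33,60),(.583,-.271,.29,14.8))"
```

```text
now 0.1 [0.1582 0.6556 0.2052] ydir 76.44 w 0.0855 F [ 0.03  0.19 -0.17]
(0.52, 0.33, 0.33) [-428.1 -231.9 -124.3] [-0.002  0.     0.287]
(0.583, -0.271, 0.29) [-630.3 -801.3  -83.4] [-1.000e-03  1.000e-03  1.076e+00]
```

Emit:
{"api": "step_arm", "payload": {
  "moves": [
    [-428, -232, -124, 0, 0, 0.28, 85],
    [-428, -232, -124, 0, 0, 0.28, 85],
    [-428, -232, -124, 0, 0, 0.28, 85],
    [-428, -232, -124, 0, 0, 0.28, 85],
    [-428, -232, -124, 0, 0, 0.28, 85],
    [-428, -232, -124, 0, 0, 0.28, 85],
    [-428, -232, -124, 0, 0, 0.28, 85],
    [-428, -232, -124, 0, 0, 0.28, 85]
  ]
}}

```text
clock: 0.9
tcp_pos: [0.4473, 0.3949, 0.3051]
orientation: [-0.803, -3.037, 0.0]
contact_force: [1.1, 1.2, -0.3]
grip_width: 0.0848
gripper_force: 0.0
```

```bash
python3 -c "
from h import *
plan((.58,.1,.33,40),(.583,-.271,.29,14.8))"
```

```text
now 0.9 [0.4473 0.3949 0.3051] ydir 60.39 w 0.0848 F [ 1.09  1.17 -0.31]
(0.58, 0.1, 0.33) [-261.1 -190.9  -24.9] [-0.    -0.     0.356]
(0.583, -0.271, 0.29) [-447.  -511.9   15.2] [-0.    -0.     0.796]
```

Emit:
{"api": "step_arm", "payload": {
  "moves": [
    [-261, -191, -25, 0, 0, 0.35, 85],
    [-261, -191, -25, 0, 0, 0.35, 85],
    [-261, -191, -25, 0, 0, 0.35, 85],
    [-261, -191, -25, 0, 0, 0.35, 85],
    [-447, -512, 0, 0, 0, 0.78, 85],
    [-447, -512, 0, 0, 0, 0.78, 85],
    [-447, -512, 0, 0, 0, 0.78, 85],
    [-447, -512, 0, 0, 0, 0.78, 85]
  ]
}}

```text
clock: 1.7
tcp_pos: [0.5497, 0.0142, 0.3137]
orientation: [-1.901, -2.5, 0.0]
contact_force: [1.4, -0.1, -0.5]
grip_width: 0.0849
gripper_force: 0.0
```

```bash
python3 -c "
from h import *
plan((.583,-.271,.29,14.8))"
```

```text
now 1.7 [0.5497 0.0142 0.3137] ydir 15.5 w 0.0849 F [ 1.36 -0.08 -0.49]
(0.583, -0.271, 0.29) [-283.7  -44.1   23.6] [-0.    -0.     0.012]
```

Emit:
{"api": "step_arm", "payload": {
  "moves": [
    [-284, -44, 24, 0, 0, 0.01, 40],
    [-284, -44, 24, 0, 0, 0.01, 40],
    [-284, -44, 24, 0, 0, 0.01, 40],
    [-284, -44, 24, 0, 0, 0.01, 40],
    [-284, -44, 24, 0, 0, 0.01, 40],
    [-284, -44, 24, 0, 0, 0.01, 40],
    [-284, -44, 24, 0, 0, 0.01, 40],
    [-284, -44, 24, 0, 0, 0.01, 40]
  ]
}}

```text
clock: 2.5
tcp_pos: [0.5839, -0.2702, 0.2891]
orientation: [-1.912, -2.491, 0.001]
contact_force: [0.6, 0.6, 0.1]
grip_width: 0.0401
gripper_force: 0.0
```

```bash
python3 -c "
from h import *
f=grab('wrist','wrist1')
plan((.583,-.271,.29,14.8))
P=world(f);m=(f['depth']>0)&(P[...,2]>.214)&(P[...,2]<.235)&(abs(P[...,1]+.272)<.025)&(abs(P[...,0]-.58)<.025)
print(m.sum(),P[m].mean(0) if m.any() else 0)
print(proj(f,[[.583,-.271,.222],[.556,-.174,.2]]))"
```

```text
now 2.55 [ 0.5845 -0.2686  0.2893] ydir 15.13 w 0.0401 F [-0.13 -0.39 -0.22]
(0.583, -0.271, 0.29) [-1.9 -2.1 -0.7] [-0.001 -0.001  0.006]
216 [ 0.58121124 -0.27312926  0.22498037]
[[278.03998801 209.53026369]
 [276.65553716  49.38949075]]
```

View pics/wrist1.png

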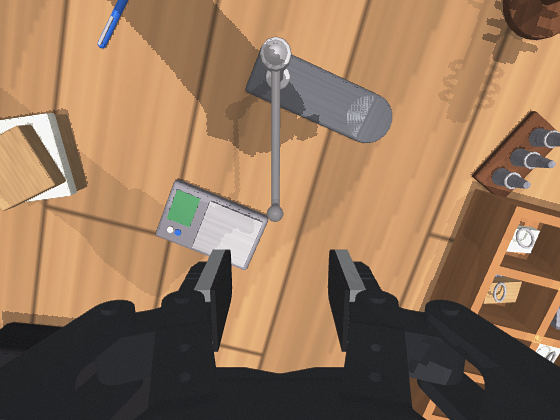

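The wrist view shows the post top at (276,50), the ball at (275,214) and the foot running right to (390,118). I'll refine the ball, post and foot from this view.

```bash
python3 -c "
from h import *
f=load('wrist1');P=world(f)
b=ray_z(f,275,213.5,.222);print('ball',b, 'post top z',P[50,276])
for z in(.21,.225):print('post',ray_z(f,276,50,z))
hsv=cv2.cvtColor(f['image'],cv2.COLOR_RGB2HSV)
m=(f['depth']>0)&(P[...,2]>.006)&(P[...,2]<.018)&(abs(P[...,0]-.61)<.11)&(abs(P[...,1]+.18)<.06)&(hsv[...,1]<80)
k,l,st,_=cv2.connectedComponentsWithStats(m.astype(np.uint8));i=1+st[1:,4].argmax()
rect=cv2.minAreaRect(P[l==i][:,:2].astype(np.float32)*1000);print(rect)
p=ray_z(f,276,50,.22)
print('arm angle',np.degrees(np.arctan2(*(b-p)[[1,0]])),np.linalg.norm((b-p)[:2]))
plan((b[0],b[1],.29,14.8),(b[0],b[1],.209,14.8))"
```

```text
ball [ 0.58176973 -0.27414119  0.222     ] post top z [ 0.55650638 -0.17675173  0.21812614]
post [ 0.55613905 -0.17572515  0.21      ]
post [ 0.5568171  -0.17762012  0.225     ]
((629.1005859375, -188.31463623046875), (57.96377944946289, 139.53880310058594), 81.76033782958984)
arm angle -75.470569809064 0.1003624252073267
now 2.55 [ 0.5845 -0.2686  0.2893] ydir 15.13 w 0.0401 F [-0.13 -0.39 -0.22]
(np.float64(0.5817697333555496), np.float64(-0.2741411866950819), 0.29) [-4.6 -4.1 -0.7] [-0.001 -0.001  0.006]
(np.float64(0.5817697333555496), np.float64(-0.2741411866950819), 0.209) [-4.7 -4.1 80.3] [-0.001 -0.001  0.006]
```

Emit:
{"api": "step_arm", "payload": {
  "moves": [
    [-4, -4, 40, 0, 0, 0.006, 40],
    [-4, -4, 80, 0, 0, 0.006, 40],
    [-4, -4, 82, 0, 0, 0.006, 40],
    [-4, -4, 82, 0, 0, 0.006, 40],
    [-4, -4, 82, 0, 0, 0.006, 8],
    [-4, -4, 82, 0, 0, 0.006, 8],
    [-4, -4, 82, 0, 0, 0.006, 8],
    [-4, -4, 82, 0, 0, 0.006, 8]
  ],
  "grip_force": 20
}}

```text
clock: 3.35
tcp_pos: [0.5822, -0.2743, 0.2089]
orientation: [1.916, 2.488, 0.001]
contact_force: [-0.2, -0.4, -0.5]
grip_width: 0.0079
gripper_force: 0.0
```

```bash
python3 -c "
from h import *
plan()
o=r.get_obs();R0=R.from_rotvec(o['orientation']);p=o['tcp_pos']
c=np.array([.5565,-.1765]);v=p[:2]-c;print(np.linalg.norm(v),np.degrees(np.arctan2(v[1],v[0])))
for k in range(1,17):
    a=np.radians(67.2*k/16);M=np.array([[np.cos(a),-np.sin(a)],[np.sin(a),np.cos(a)]])
    d=np.append(M@v+c-p[:2],0);print((R0.inv().apply(d)*1000).round(1),(-a).round(3))
"
```

```text
now 3.35 [ 0.5822 -0.2743  0.2089] ydir 14.78 w 0.0079 F [-0.18 -0.39 -0.46]
0.10111763758245203 -75.27707036309792
[0.3 7.4 0. ] -0.073
[ 1.1 14.8  0. ] -0.147
[ 2.4 22.1  0. ] -0.22
[ 4.3 29.2  0. ] -0.293
[ 6.7 36.2  0. ] -0.367
[ 9.6 43.1  0. ] -0.44
[13.  49.7  0.1] -0.513
[16.8 56.   0.1] -0.586
[21.2 62.   0.1] -0.66
[25.9 67.7  0.1] -0.733
[31.1 73.   0.1] -0.806
[36.6 78.   0.1] -0.88
[42.5 82.5  0.1] -0.953
[48.6 86.5  0.1] -1.026
[55.1 90.2  0.1] -1.1
[61.8 93.3  0.1] -1.173
```

```bash
python3 -c "
from h import *
f=grab('wrist','wrist2');plan()
print(proj(f,[[.5818,-.2741,.222],[.5822,-.2743,.209]]))"
```

```text
now 3.4 [ 0.582  -0.2742  0.2085] ydir 14.78 w 0.0079 F [-0.   -0.46  0.22]
[[278.77281352 256.61461116]
 [279.50745288 246.50721121]]
```

View pics/wrist2.png

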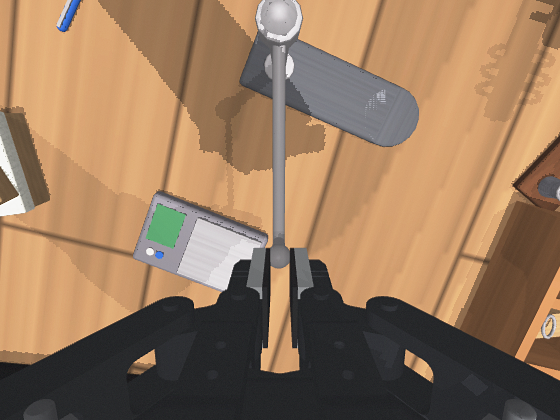

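The ball at (280,257) sits between the pads, but no grip force shows. I'll close fully and see.

Emit:
{"api": "step_arm", "payload": {
  "moves": [
    [0, 0, 0, 0, 0, 0, 0],
    [0, 0, 0, 0, 0, 0, 0],
    [0, 0, 0, 0, 0, 0, 0]
  ],
  "grip_force": 20
}}

```text
clock: 3.7
tcp_pos: [0.5817, -0.2741, 0.2079]
orientation: [-1.917, -2.489, 0.0]
contact_force: [1.0, 0.1, -0.6]
grip_width: 0.0006
gripper_force: 0.0
```

```bash
python3 -c "
from h import *
f=grab('wrist','wrist3');s=grab('scene','scene3');plan()
a=cv2.resize(f['image'][200:320,200:360],None,fx=2.5,fy=2.5)
u,v=proj(s,[[.582,-.274,.22]])[0].astype(int);print(u,v)
b=cv2.resize(s['image'][v-60:v+60,max(u-60,0):max(u-60,0)+120],None,fx=3.3,fy=3.3)
W=np.zeros((400,800,3),np.uint8);W[:300,:400]=a;W[:396,404:800]=b
cv2.imwrite('pics/crop3.png',W[:,:,::-1])"
```

```text
now 3.8 [ 0.5818 -0.2741  0.2078] ydir 14.78 w 0.0001 F [ 0.9  -0.46 -0.49]
184 156
```

View pics/crop3.png

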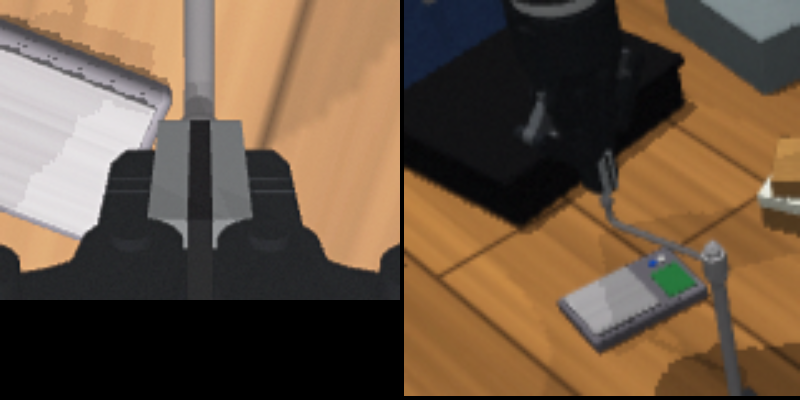

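```bash
python3 -c "
from h import *
f=load('wrist3');P=world(f);o=r.get_obs();R0=R.from_rotvec(o['orientation']);p=o['tcp_pos']
T=lambda q:(R0.inv().apply(q-p)*1000).round(1)
print('cam',T(-R.from_rotvec(f['rvec'].ravel()).as_matrix().T@f['tvec'].ravel()))
for v in(236,240,244,247,250,255,260,270,280,285,290): print(v,[T(P[v,u]).tolist() for u in(268,280,292)])
f=load('wrist2');P=world(f);print('w2')
for v in(244,250,255,260,266): print(v,[T(P[v,u]).tolist() for u in(265,279,292)])
"
```

```text
cam [  65.6    0.  -167.2]
236 [[-67.9, -12.3, 202.6], [3.6, 0.2, 4.7], [-70.0, 13.3, 208.5]]
240 [[-69.9, -12.1, 195.9], [3.2, 0.2, 0.1], [-73.9, 13.3, 206.9]]
244 [[-79.5, -12.6, 209.5], [3.4, 0.2, -5.7], [-79.5, 13.4, 209.4]]
247 [[-82.4, -12.6, 208.1], [5.3, 0.2, -14.3], [-82.6, 13.4, 208.6]]
250 [[10.5, -4.5, -30.7], [10.9, 0.2, -31.8], [10.7, 4.9, -31.3]]
255 [[10.3, -4.4, -35.4], [10.9, 0.2, -36.6], [11.3, 4.7, -37.6]]
260 [[10.5, -4.2, -40.5], [10.6, 0.2, -40.6], [10.8, 4.6, -41.2]]
270 [[10.4, -4.0, -48.9], [10.7, 0.2, -49.4], [11.2, 4.3, -50.5]]
280 [[10.5, -3.8, -56.6], [10.8, 0.2, -57.2], [11.0, 4.0, -57.6]]
285 [[10.4, -3.7, -59.9], [10.6, 0.2, -60.3], [10.3, 4.0, -59.7]]
290 [[12.2, -3.4, -66.7], [9.7, 0.2, -62.0], [12.0, 3.8, -66.3]]
w2
244 [[-74.8, -14.6, 195.3], [5.7, 0.1, -13.2], [-80.1, 14.1, 208.9]]
250 [[10.3, -5.3, -31.9], [4.4, 0.2, -17.3], [10.4, 5.3, -32.1]]
255 [[10.7, -5.1, -37.9], [2.6, 0.2, -18.6], [10.1, 5.1, -36.3]]
260 [[10.7, -5.0, -42.4], [0.3, 0.2, -18.6], [10.5, 4.9, -42.0]]
266 [[10.9, -4.7, -48.0], [-2.2, 0.2, -19.4], [10.2, 4.8, -46.5]]
```

The depth shows the fingertips about 30 mm behind the reported TCP, so the fingers closed above the ball. I'll go 28 mm lower, checking contact on the way.

Emit:
{"api": "step_arm", "payload": {
  "moves": [
    [0, 0, 0, 0, 0, 0, 40],
    [0, 0, 0, 0, 0, 0, 40],
    [0, 0, 0, 0, 0, 0, 40],
    [0, 0, 14, 0, 0, 0, 40],
    [0, 0, 28, 0, 0, 0, 40],
    [0, 0, 28, 0, 0, 0, 40]
  ],
  "grip_force": 20
}}

```text
clock: 4.4
tcp_pos: [0.5801, -0.273, 0.1767]
orientation: [-1.914, -2.485, 0.002]
contact_force: [1.0, 1.0, -0.3]
grip_width: 0.0395
gripper_force: 0.0
```

Emit:
{"api": "step_arm", "payload": {
  "moves": [
    [0, 0, 0, 0, 0, 0, 5],
    [0, 0, 0, 0, 0, 0, 5],
    [0, 0, 0, 0, 0, 0, 5],
    [0, 0, 0, 0, 0, 0, 5],
    [0, 0, 0, 0, 0, 0, 5]
  ],
  "grip_force": 20
}}

```text
clock: 4.9
tcp_pos: [0.5819, -0.2743, 0.1801]
orientation: [1.917, 2.488, 0.0]
contact_force: [0.3, -0.1, -0.7]
grip_width: 0.0088
gripper_force: 19.5
```

```bash
python3 -c "
from h import *
plan();print(r.tcp_to_grasp)
o=r.get_obs();R0=R.from_rotvec(o['orientation']);p=o['tcp_pos']
c=np.array([.5565,-.1765]);v=p[:2]-c;print(np.linalg.norm(v),np.degrees(np.arctan2(v[1],v[0])))
for k in range(1,17):
    a=np.radians(67.2*k/16);M=np.array([[np.cos(a),-np.sin(a)],[np.sin(a),np.cos(a)]])
    d=np.append(M@v+c-p[:2],0);print((R0.inv().apply(d)*1000).round(1),(-a).round(3))
"
```

```text
now 4.9 [ 0.5819 -0.2743  0.1801] ydir 14.77 w 0.0088 F [ 0.3  -0.1  -0.67]
0.0187
0.10108059843988879 -75.44246697001164
[0.2 7.4 0. ] -0.073
[ 1.  14.8  0. ] -0.147
[ 2.4 22.1  0. ] -0.22
[ 4.2 29.2  0. ] -0.293
[ 6.6 36.2  0. ] -0.367
[ 9.5 43.1  0. ] -0.44
[12.8 49.7  0. ] -0.513
[16.7 56.   0. ] -0.586
[21. 62.  0.] -0.66
[25.7 67.7  0. ] -0.733
[30.8 73.1  0. ] -0.806
[36.4 78.   0. ] -0.88
[42.2 82.6  0. ] -0.953
[48.4 86.6  0. ] -1.026
[54.8 90.3  0. ] -1.1
[61.6 93.4  0. ] -1.173
```

Emit:
{"api": "step_arm", "payload": {
  "moves": [
    [0.2, 7.4, 0, 0, 0, -0.073, 5],
    [1, 14.8, 0, 0, 0, -0.147, 5],
    [2.4, 22.1, 0, 0, 0, -0.22, 5],
    [4.2, 29.2, 0, 0, 0, -0.293, 5],
    [6.6, 36.2, 0, 0, 0, -0.367, 5],
    [9.5, 43.1, 0, 0, 0, -0.44, 5],
    [12.8, 49.7, 0, 0, 0, -0.513, 5],
    [16.7, 56, 0, 0, 0, -0.586, 5]
  ]
}}

```text
clock: 5.7
tcp_pos: [0.6316, -0.2437, 0.1801]
orientation: [-1.113, -2.938, 0.0]
contact_force: [-1.8, 0.1, 0.4]
grip_width: 0.0089
gripper_force: 19.5
```

Emit:
{"api": "step_arm", "payload": {
  "moves": [
    [0.2, 7.4, 0, 0, 0, -0.073, 5],
    [1, 14.8, 0, 0, 0, -0.147, 5],
    [2.4, 22.1, 0, 0, 0, -0.22, 5],
    [4.2, 29.2, 0, 0, 0, -0.293, 5],
    [6.6, 36.2, 0, 0, 0, -0.367, 5],
    [9.5, 43.1, 0, 0, 0, -0.44, 5],
    [12.8, 49.7, 0, 0, 0, -0.513, 5],
    [16.7, 56, 0, 0, 0, -0.586, 5]
  ]
}}

```text
clock: 6.5
tcp_pos: [0.6559, -0.1908, 0.18]
orientation: [-0.217, -3.133, 0.0]
contact_force: [-3.0, -0.3, 0.5]
grip_width: 0.0088
gripper_force: 19.5
```

Emit:
{"api": "step_arm", "payload": {
  "moves": [
    [0, 0, 0, 0, 0, 0, 5],
    [0, 0, 0, 0, 0, 0, 5]
  ]
}}

```text
clock: 6.7
tcp_pos: [0.6559, -0.1907, 0.18]
orientation: [-0.224, -3.133, -0.001]
contact_force: [-2.2, 1.0, 1.8]
grip_width: 0.0088
gripper_force: 19.6
```

```bash
python3 -c "
from h import *
a=np.radians(-8.2)
plan((.5565+.101*np.cos(a),-.1765+.101*np.sin(a),.18,81.8))"
```

```text
now 6.7 [ 0.6559 -0.1907  0.18  ] ydir 81.82 w 0.0088 F [-2.17  0.95  1.79]
(np.float64(0.6564673993216867), np.float64(-0.19090552230425667), 0.18) [-0.5 -0.1 -0. ] [ 0.    -0.001  0.   ]
```

Release, lift 80 mm and check the arm's angle.

Emit:
{"api": "step_arm", "payload": {
  "moves": [
    [0, 0, 0, 0, 0, 0, 30],
    [0, 0, 0, 0, 0, 0, 30],
    [0, 0, 0, 0, 0, 0, 30],
    [0, 0, -20, 0, 0, 0, 30],
    [0, 0, -50, 0, 0, 0, 50],
    [0, 0, -90, 0, 0, 0, 85],
    [0, 0, -110, 0, 0, 0, 85],
    [0, 0, -110, 0, 0, 0, 85]
  ]
}}

```text
clock: 7.5
tcp_pos: [0.6584, -0.1917, 0.2942]
orientation: [0.222, 3.126, -0.002]
contact_force: [0.7, -0.2, -0.2]
grip_width: 0.0843
gripper_force: 0.0
```

```bash
python3 -c "
from h import *
plan()
for n in('wrist','top'):
    f=grab(n,n+'4');P=world(f)
    m=(f['depth']>0)&(P[...,2]>.185)&(P[...,2]<.212)&(P[...,0]>.575)&(P[...,0]<.645)&(abs(P[...,1]+.183)<.03)
    Q=P[m];L=cv2.fitLine(Q[:,:2].astype(np.float32),cv2.DIST_HUBER,0,.001,.001).ravel();print(n,len(Q),'arm',L.round(4),np.degrees(np.arctan(L[1]/L[0])))
    m=(f['depth']>0)&(P[...,2]>.215)&(P[...,2]<.235)&(abs(P[...,0]-.656)<.02)&(abs(P[...,1]+.19)<.02)
    print('ball',m.sum(),P[m].mean(0))
    hsv=cv2.cvtColor(f['image'],cv2.COLOR_RGB2HSV)
    m=(f['depth']>0)&(P[...,2]>.006)&(P[...,2]<.018)&(abs(P[...,0]-.61)<.11)&(abs(P[...,1]+.18)<.06)&(hsv[...,1]<80)
    k,l,st,_=cv2.connectedComponentsWithStats(m.astype(np.uint8));i=1+st[1:,4].argmax()
    Q=np.array([ray_z(f,u,v,.012)[:2] for v,u in np.argwhere(l==i)])
    print(cv2.minAreaRect(Q.astype(np.float32)*1000))
"
```

```text
now 7.5 [ 0.6584 -0.1917  0.2942] ydir 81.89 w 0.0843 F [ 0.75 -0.17 -0.19]
wrist 913 arm [ 0.9909 -0.1348  0.6083 -0.1847] -7.74433
ball 209 [ 0.654199   -0.1909598   0.22497441]
((609.7254638671875, -202.21432495117188), (24.34909439086914, 171.04049682617188), 81.7912368774414)Traceback (most recent call last):
  File "<string>", line 7, in <module>
    Q=P[m];L=cv2.fitLine(Q[:,:2].astype(np.float32),cv2.DIST_HUBER,0,.001,.001).ravel();print(n,len(Q),'arm',L.round(4),np.degrees(np.arctan(L[1]/L[0])))
             ~~~~~~~~~~~^^^^^^^^^^^^^^^^^^^^^^^^^^^^^^^^^^^^^^^^^^^^^^^^^^^^^^^
cv2.error: OpenCV(4.12.0) /io/opencv/modules/imgproc/src/linefit.cpp:50: error: (-215:Assertion failed) count > 0 in function 'fitLine2D_wods'
```

View pics/wrist4.png

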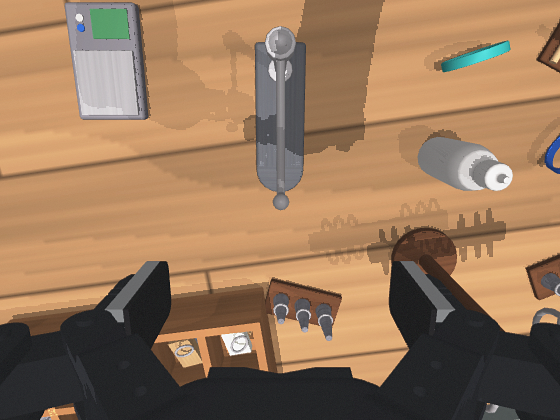

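The arm lies centred over the foot, with the post at (280,42) and the ball at (280,201). Measured angles are −7.7 to −8.4° for the arm and −8.2° for the foot. Next I'll go above the large bangle.

```bash
python3 -c "
from h import *
f=load('wrist4');P=world(f);o=r.get_obs();R0=R.from_rotvec(o['orientation']);p=o['tcp_pos']
Q=R0.inv().apply((P-p).reshape(-1,3)).reshape(P.shape)*1000
m=(f['depth']>0)&(Q[...,2]<10)&(abs(Q[...,0])<14)&(abs(Q[...,1])<60)
q=Q[m];print(q[q[:,2]>-50].max(0),np.percentile(q[:,2],[99,99.9,100]))
for v,u in((266,160),(275,155),(266,400),(290,150)):print(Q[v,u].round(1))
plan((.58,.16,.25,57.5))"
```

```text
[  9.81591681  53.33946195 -41.24123711] [-45.22432261 -42.20635615 -41.24123711]
[  9.1 -43.2 -50.3]
[  8.4 -43.1 -56.1]
[  9.   41.9 -49.8]
[  5.9 -43.1 -61.9]
now 7.6 [ 0.6565 -0.1908  0.2898] ydir 81.91 w 0.0852 F [-0.18 -0.44  0.34]
(0.58, 0.16, 0.25) [125.1 336.6  39.8] [0.    0.    0.426]
```

Emit:
{"api": "step_arm", "payload": {
  "moves": [
    [125, 337, 40, 0, 0, 0.426, 85],
    [125, 337, 40, 0, 0, 0.426, 85],
    [125, 337, 40, 0, 0, 0.426, 85],
    [125, 337, 40, 0, 0, 0.426, 85],
    [125, 337, 40, 0, 0, 0.426, 85],
    [125, 337, 40, 0, 0, 0.426, 85],
    [125, 337, 40, 0, 0, 0.426, 85],
    [125, 337, 40, 0, 0, 0.426, 85]
  ]
}}

```text
clock: 8.4
tcp_pos: [0.5764, 0.1682, 0.2471]
orientation: [-0.862, -3.015, -0.0]
contact_force: [0.2, 1.1, -0.1]
grip_width: 0.0846
gripper_force: 0.0
```

Emit:
{"api": "step_arm", "payload": {
  "moves": [
    [0, 0, 60, 0, 0, 0, 85],
    [0, 0, 120, 0, 0, 0, 85],
    [0, 0, 120, 0, 0, 0, 85],
    [0, 0, 120, 0, 0, 0, 85]
  ]
}}

```text
clock: 8.8
tcp_pos: [0.5763, 0.159, 0.1251]
orientation: [-0.877, -3.009, 0.01]
contact_force: [-0.2, 0.3, -1.2]
grip_width: 0.0849
gripper_force: 0.0
```

```bash
python3 -c "
from h import *
plan()
f=grab('wrist','wrist5');P=world(f);hsv=cv2.cvtColor(f['image'],cv2.COLOR_RGB2HSV)
o=r.get_obs();R0=R.from_rotvec(o['orientation']);p=o['tcp_pos']
m=(hsv[...,1]<70)&(f['depth']>0)&(P[...,2]>.042)&(P[...,2]<.085)&(abs(P[...,0]-.545)<.08)&(abs(P[...,1]-.175)<.08)
k,l,st,_=cv2.connectedComponentsWithStats(m.astype(np.uint8))
for i in range(1,k):
    if st[i,4]>100:
        Q=P[l==i];e,V=np.linalg.eigh(np.cov(Q[:,:2].T))
        t=R0.inv().apply(Q-p)*1000
        print(st[i],'top',Q[:,2].max().round(4),'dir',np.degrees(np.arctan2(V[1,1],V[0,1])).round(1),'tool min',t.min(0).round(1),'max',t.max(0).round(1),'mid top', t[Q[:,2]>Q[:,2].max()-.006].mean(0).round(1))
"
```

```text
now 8.8 [0.5763 0.159  0.1251] ydir 57.52 w 0.0849 F [-0.15  0.28 -1.15]
[ 244   99   84   17 1392] top 0.0669 dir 57.2 tool min [ 61.3 -25.5  61. ] max [71.2 28.8 86. ] mid top [66.3  1.6 64.4]
[255 152  60  17 891] top 0.055 dir 57.0 tool min [ 27.3 -18.7  72.8] max [37.6 21.1 85.8] mid top [32.5  1.  75.7]
[ 237  200   95   30 1553] top 0.0771 dir 56.9 tool min [ -6.9 -31.3  50.6] max [ 3.9 33.1 85.3] mid top [-1.   0.7 53.5]
```

View pics/wrist5.png

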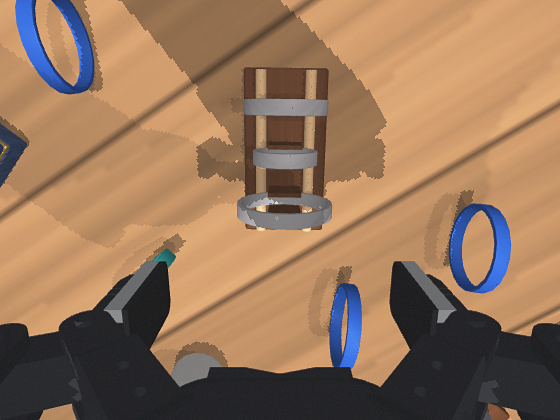

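Heights are 77, 67 and 55 mm, so the bangle at (284,210) is the largest. Before going down I'll check that the finger columns are clear.

```bash
python3 -c "
from h import *
o=r.get_obs();R0=R.from_rotvec(o['orientation']);p=o['tcp_pos']
for n in('wrist5','top4','top1','scene1'):
    f=load(n);P=world(f);Q=R0.inv().apply((P-p).reshape(-1,3)).reshape(P.shape)*1000
    m=(f['depth']>0)&(abs(Q[...,0])<20)&(abs(Q[...,1])>36)&(abs(Q[...,1])<64)&(P[...,2]<.11)
    b=(f['depth']>0)&(abs(Q[...,0])<48)&(abs(Q[...,1])<64)&(P[...,2]<.2)
    print(n,m.sum(),P[m][:,2].max() if m.any() else None, P[b][:,2].max() if b.any() else None)
"
```

```text
wrist5 3225 0.0018865102303430568 0.19999944179613194
top4 272 0.008318739728585057 0.0846630283368779
top1 289 0.009214533690565725 0.08328707259715774
scene1 251 0.005665460017734525 0.08027011868163036
```

Emit:
{"api": "step_arm", "payload": {
  "moves": [
    [-1.3, 1, 40, 0, 0, 0.009, 85],
    [-1.3, 1, 70, 0, 0, 0.009, 85],
    [-1.3, 1, 70, 0, 0, 0.009, 85],
    [-1.3, 1, 70, 0, 0, 0.009, 85]
  ]
}}

```text
clock: 9.25
tcp_pos: [0.5826, 0.1606, 0.0614]
orientation: [0.892, 3.011, 0.001]
contact_force: [1.1, 0.2, -0.1]
grip_width: 0.0851
gripper_force: 0.0
```

```bash
cat > bm.py <<'E'
from h import *
plan()
f=grab('wrist');P=world(f);hsv=cv2.cvtColor(f['image'],cv2.COLOR_RGB2HSV)
o=r.get_obs();R0=R.from_rotvec(o['orientation']);p=o['tcp_pos'];plan()
Q=R0.inv().apply((P-p).reshape(-1,3)).reshape(P.shape)*1000
m=(hsv[...,1]<70)&(f['depth']>0)&(P[...,2]>.042)&(P[...,2]<.085)&(abs(Q[...,0])<15)&(abs(Q[...,1])<45)
k,l,st,_=cv2.connectedComponentsWithStats(m.astype(np.uint8));i=1+st[1:,4].argmax()
t=Q[l==i];W=P[l==i];e,V=np.linalg.eigh(np.cov(W[:,:2].T))
print(len(t),'min',t.min(0).round(1),'max',t.max(0).round(1),'world mid',((W.min(0)+W.max(0))/2).round(4),'dir',np.degrees(np.arctan2(V[1,1],V[0,1])))
E
python3 bm.py
```

```text
now 9.25 [0.5826 0.1606 0.0614] ydir 56.99 w 0.0851 F [ 1.11  0.2  -0.05]
now 9.3 [0.5832 0.1609 0.0621] ydir 56.99 w 0.0849 F [ 0.52 -0.49 -0.2 ]
2852 min [ -2.9 -35.6 -15.5] max [ 7.6 29.1 19.9] world mid [0.5792 0.1601 0.06  ] dir 56.87463057247875
```

Emit:
{"api": "step_arm", "payload": {
  "moves": [
    [2.4, -3.2, 20, 0, 0, 0, 85],
    [2.4, -3.2, 45, 0, 0, 0, 85],
    [2.4, -3.2, 60, 0, 0, 0, 85],
    [2.4, -3.2, 66, 0, 0, 0, 85],
    [2.4, -3.2, 66, 0, 0, 0, 85],
    [2.4, -3.2, 66, 0, 0, 0, 85]
  ]
}}

```text
clock: 9.9
tcp_pos: [0.5788, 0.1595, -0.005]
orientation: [0.892, 3.011, 0.002]
contact_force: [0.3, 0.2, -0.2]
grip_width: 0.0849
gripper_force: 0.0
```

```bash
python3 bm.py; python3 -c "
from h import *
f=load('wrist');P=world(f);o=r.get_obs();R0=R.from_rotvec(o['orientation']);p=o['tcp_pos']
cv2.imwrite('pics/wrist6.png',f['image'][:,:,::-1])
Q=R0.inv().apply((P-p).reshape(-1,3)).reshape(P.shape)*1000
m=(f['depth']>0)&(abs(Q[...,0])<14)&(abs(Q[...,1])>36)&(abs(Q[...,1])<60)&(P[...,2]>.02)
print('fingertip z',np.percentile(P[m][:,2],[0.1,1]))"
```

```text
now 9.9 [ 0.5788  0.1595 -0.005 ] ydir 57.0 w 0.0849 F [ 0.34  0.16 -0.18]
now 9.95 [ 0.5788  0.1595 -0.0049] ydir 57.0 w 0.0849 F [0.88 0.81 0.16]
7007 min [ -6.9 -32.  -82.1] max [  5.2  33.1 -46.9] world mid [0.5793 0.1603 0.0596] dir 56.90319567578498
fingertip z [0.03285919 0.03515587]
```

View pics/wrist6.png

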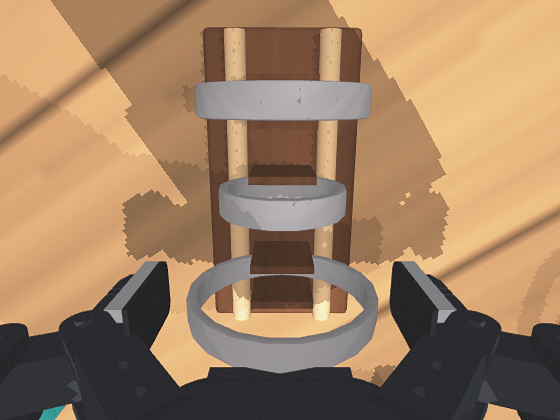

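The large bangle is centred between the pads at (282,310). Fingertips are about 10 mm below its centre height. I'll close and lift.

Emit:
{"api": "step_arm", "payload": {
  "moves": [
    [-1, 0.5, 0, 0, 0, 0, 60],
    [-1, 0.5, 0, 0, 0, 0, 60],
    [-1, 0.5, 0, 0, 0, 0, 60],
    [-1, 0.5, 0, 0, 0, 0, 60],
    [-1, 0.5, 0, 0, 0, 0, 60]
  ],
  "grip_force": 30
}}

```text
clock: 10.45
tcp_pos: [0.5803, 0.1595, -0.0047]
orientation: [0.892, 3.01, 0.003]
contact_force: [-0.4, -0.3, 4.9]
grip_width: 0.0655
gripper_force: 31.6
```

Emit:
{"api": "step_arm", "payload": {
  "moves": [
    [0, 0, -8, 0, 0, 0, 60],
    [0, 0, -20, 0, 0, 0, 60],
    [0, 0, -40, 0, 0, 0, 60],
    [0, 0, -65, 0, 0, 0, 60],
    [0, 0, -100, 0, 0, 0, 60],
    [0, 0, -140, 0, 0, 0, 60],
    [0, 0, -180, 0, 0, 0, 60],
    [0, 0, -215, 0, 0, 0, 60]
  ]
}}

```text
clock: 11.25
tcp_pos: [0.579, 0.1588, 0.2121]
orientation: [0.892, 3.011, 0.002]
contact_force: [0.7, 1.0, -1.1]
grip_width: 0.0654
gripper_force: 33.5
```

```bash
python3 -c "
from h import *
a=np.radians(-8.2);c=np.array([.5565,-.1765]);u=np.array([np.cos(a),np.sin(a)])
print(c+.15*u)
plan((*(c+.15*u),.21,81.8))"
```

```text
[ 0.70496643 -0.19789434]
now 11.25 [0.579  0.1588 0.2121] ydir 56.98 w 0.0654 F [ 0.72  1.   -1.09]
(np.float64(0.7049664346361684), np.float64(-0.19789434005582673), 0.21) [-300.  -230.4    2. ] [ 0.001  0.001 -0.433]
```

Emit:
{"api": "step_arm", "payload": {
  "moves": [
    [-300, -230, -6, 0, 0, -0.433, 60],
    [-300, -230, -6, 0, 0, -0.433, 60],
    [-300, -230, -6, 0, 0, -0.433, 60],
    [-300, -230, -6, 0, 0, -0.433, 60],
    [-300, -230, -6, 0, 0, -0.433, 60],
    [-300, -230, -6, 0, 0, -0.433, 60],
    [-300, -230, -6, 0, 0, -0.433, 60],
    [-300, -230, -6, 0, 0, -0.433, 60]
  ]
}}

```text
clock: 12.05
tcp_pos: [0.7049, -0.2024, 0.216]
orientation: [0.23, 3.133, -0.004]
contact_force: [0.7, -1.6, -0.9]
grip_width: 0.0655
gripper_force: 33.5
```

Emit:
{"api": "step_arm", "payload": {
  "moves": [
    [0, 0, 0, 0, 0, 0, 60],
    [0, 0, 0, 0, 0, 0, 60]
  ]
}}

```text
clock: 12.25
tcp_pos: [0.7048, -0.1979, 0.2152]
orientation: [-0.227, -3.133, -0.0]
contact_force: [1.1, 0.2, 0.5]
grip_width: 0.0657
gripper_force: 33.5
```

```bash
cat > hm.py <<'E'
from h import *
import sys
f=grab('wrist',sys.argv[1]);P=world(f)
o=r.get_obs();R0=R.from_rotvec(o['orientation']);p=o['tcp_pos']
a=np.radians(-8.2);c=np.array([.5565,-.1765]);u=np.array([np.cos(a),np.sin(a)])
plan((*(c+.15*u),.163,81.8),(*(c+.053*u),.163,81.8),(*(c+.053*u),.13,81.8))
hsv=cv2.cvtColor(f['image'],cv2.COLOR_RGB2HSV)
Q=R0.inv().apply((P-p).reshape(-1,3)).reshape(P.shape)*1000
# fingers black: exclude; bangle gray bright
m=(hsv[...,1]<60)&(hsv[...,2]>80)&(f['depth']>0)&(abs(Q[...,0])<12)&(abs(Q[...,1])<34)&(Q[...,2]<0)
t=Q[m];print('bangle tool',len(t),t.min(0).round(1),t.max(0).round(1))
m=(f['depth']>0)&(P[...,2]>.19)&(P[...,2]<.235)&(P[...,0]>.57)&(P[...,0]<.67)&(abs(P[...,1]+.183)<.03)&(Q[...,0]>13)
t=Q[m];print('arm tool',len(t),t.min(0).round(1),t.max(0).round(1),'dir',np.degrees(np.polyfit(P[m][:,0],P[m][:,1],1)[0]))
m&=P[...,2]>.216
print('ball',P[m].mean(0),'tool',Q[m].mean(0))
E
python3 hm.py wrist7
```

```text
now 12.3 [ 0.7051 -0.196   0.2152] ydir 81.85 w 0.0655 F [ 0.86  0.92 -0.22]
(np.float64(0.7049664346361684), np.float64(-0.19789434005582673), 0.163) [-0.2 -1.9 52.2] [ 0.001 -0.     0.001]
(np.float64(0.6089581402381128), np.float64(-0.1840593334863921), 0.163) [96.8 -1.8 52.2] [ 0.001 -0.     0.001]
(np.float64(0.6089581402381128), np.float64(-0.1840593334863921), 0.13) [96.8 -1.9 85.2] [ 0.001 -0.     0.001]
bangle tool 11551 [ -5.8 -34.  -97.9] [ 12.   34.  -14.8]
arm tool 2196 [ 45.   -7.5 -13.1] [110.9   3.2  16.8] dir -7.817355829256974
ball [ 0.65479586 -0.19097314  0.22506368] tool [50.50577852 -2.09961223 -9.84816578]
```

View pics/wrist7.png

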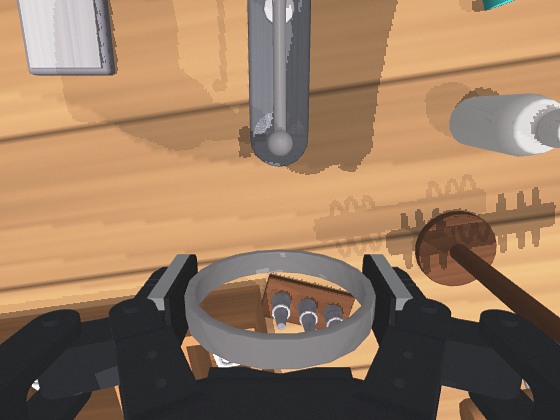

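The bangle is held at (280,310) and is in line with the ball at (280,143). I'll check where the gripper's body really begins while lowering to threading height.

Emit:
{"api": "step_arm", "payload": {
  "moves": [
    [0, -2, 20, 0, 0, 0, 60],
    [0, -2, 45, 0, 0, 0, 60],
    [0, -2, 52, 0, 0, 0, 60],
    [0, -2, 52, 0, 0, 0, 60],
    [0, -2, 52, 0, 0, 0, 60]
  ]
}}

```text
clock: 12.8
tcp_pos: [0.7057, -0.1982, 0.1642]
orientation: [0.222, 3.132, 0.0]
contact_force: [-0.4, 0.1, -0.8]
grip_width: 0.0657
gripper_force: 33.6
```

```bash
python3 hm.py wrist8; python3 -c "
from h import *
f=load('wrist8');P=world(f);o=r.get_obs();R0=R.from_rotvec(o['orientation']);p=o['tcp_pos']
Q=R0.inv().apply((P-p).reshape(-1,3)).reshape(P.shape)*1000
for v,u in((375,230),(375,280),(378,330),(395,280),(415,280),(415,230),(300,280),(258,280),(265,240),(355,280)):print(v,u,Q[v,u].round(1))"
```

```text
now 12.85 [ 0.7059 -0.1987  0.1646] ydir 81.86 w 0.0655 F [-0.08 -0.08  0.06]
(np.float64(0.7049664346361684), np.float64(-0.19789434005582673), 0.163) [1.1 0.7 1.6] [0.    0.002 0.001]
(np.float64(0.6089581402381128), np.float64(-0.1840593334863921), 0.163) [98.1  0.8  1.4] [0.    0.002 0.001]
(np.float64(0.6089581402381128), np.float64(-0.1840593334863921), 0.13) [98.1  0.8 34.4] [0.    0.002 0.001]
bangle tool 11308 [ -5.5 -33.8 -81.3] [ 10.5  32.5 -14.4]
arm tool 3615 [ 45.9  -4.8 -63.4] [ 98.4   5.9 -33.9] dir -7.711893918255092
ball [ 0.65466707 -0.19086544  0.2250802 ] tool [ 51.71108415   0.50499279 -60.6044592 ]
375 230 [  9.9 -10.4 -99.2]
375 280 [ 10.4   0.3 -99.8]
378 330 [  10.5   10.9 -100.8]
395 280 [  11.5    0.3 -106.7]
415 280 [  11.3    0.3 -111.3]
415 230 [  11.7   -8.7 -111.7]
300 280 [-118.     0.5  160.7]
258 280 [  2.    0.4 -17.1]
265 240 [  0.9 -16.5 -22. ]
355 280 [  0.1   0.4 -79.6]
```

Emit:
{"api": "step_arm", "payload": {
  "moves": [
    [13, 0.5, 1, 0, 0, 0, 60],
    [26, 0.7, 1, 0, 0, 0, 60],
    [39, 0.7, 1, 0, 0, 0, 60],
    [52, 0.7, 1, 0, 0, 0, 60],
    [65, 0.7, 1, 0, 0, 0, 60],
    [78, 0.7, 1, 0, 0, 0, 60],
    [90, 0.7, 1, 0, 0, 0, 60],
    [97, 0.7, 1, 0, 0, 0, 60]
  ]
}}

```text
clock: 13.65
tcp_pos: [0.6091, -0.1848, 0.1634]
orientation: [0.224, 3.132, -0.0]
contact_force: [-0.6, -0.4, 0.3]
grip_width: 0.0657
gripper_force: 33.6
```

Emit:
{"api": "step_arm", "payload": {
  "moves": [
    [0, 0, 10, 0, 0, 0, 60],
    [0, 0, 20, 0, 0, 0, 60],
    [0, 0, 28, 0, 0, 0, 60],
    [0, 0, 32, 0, 0, 0, 60],
    [0, 0, 32, 0, 0, 0, 60]
  ]
}}

```text
clock: 14.15
tcp_pos: [0.6087, -0.1845, 0.1286]
orientation: [-0.224, -3.132, -0.0]
contact_force: [-0.3, -0.3, -0.7]
grip_width: 0.0655
gripper_force: 33.6
```

```bash
python3 hm.py wrist9; python3 -c "
from h import *
s=grab('scene','scene9');u,v=proj(s,[[.61,-.184,.19]])[0].astype(int)
a=cv2.resize(s['image'][v-60:v+60,u-70:u+70],None,fx=4,fy=4)
cv2.imwrite('pics/crop9.png',a[:,:,::-1])"
```

```text
now 14.2 [ 0.6091 -0.1846  0.1293] ydir 81.82 w 0.0655 F [ 0.48  0.55 -0.59]
(np.float64(0.7049664346361684), np.float64(-0.19789434005582673), 0.163) [-96.8   0.5 -33.8] [-0.    -0.001  0.   ]
(np.float64(0.6089581402381128), np.float64(-0.1840593334863921), 0.163) [  0.2   0.5 -33.7] [-0.    -0.001  0.   ]
(np.float64(0.6089581402381128), np.float64(-0.1840593334863921), 0.13) [ 0.2  0.5 -0.7] [-0.    -0.001  0.   ]
bangle tool 11493 [-12.  -32.6 -98.5] [ 12.   33.9 -14.2]
arm tool 5695 [  13.   -31.2 -105.7] [ 39.9  29.6 -69.2] dir 60.128146781643636
ball [ 0.59193168 -0.18420693  0.22958598] tool [  17.12573479   -2.04334236 -100.27749976]
```

View pics/crop9.png

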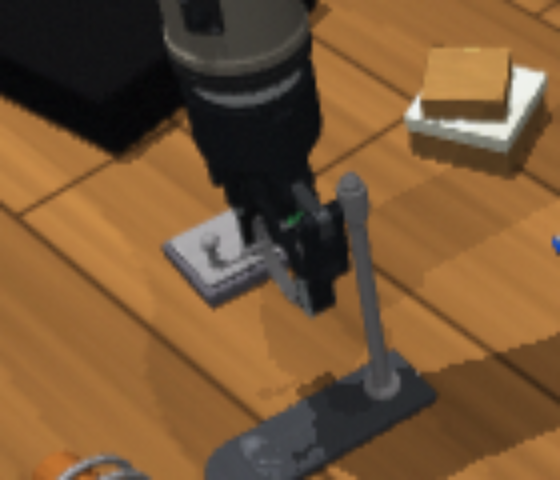

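The bangle now encircles the bar behind the ball at (210,240), and no contact force shows. That was picture 11, one more than the 10 allowed, so from here I'll check with numbers only. I'll lower 2 mm, release, and lift.

Emit:
{"api": "step_arm", "payload": {
  "moves": [
    [0, 0, 2, 0, 0, 0, 60],
    [0, 0, 2, 0, 0, 0, 64],
    [0, 0, 2, 0, 0, 0, 68],
    [0, 0, 2, 0, 0, 0, 72],
    [0, 0, 2, 0, 0, 0, 78],
    [0, 0, 2, 0, 0, 0, 85],
    [0, 0, 2, 0, 0, 0, 85],
    [0, 0, 2, 0, 0, 0, 85]
  ]
}}

```text
clock: 15.05
tcp_pos: [0.6091, -0.1846, 0.1279]
orientation: [0.224, 3.134, 0.0]
contact_force: [-0.2, -0.1, -0.0]
grip_width: 0.0852
gripper_force: 0.0
```

Emit:
{"api": "step_arm", "payload": {
  "moves": [
    [0, 0, -6, 0, 0, 0, 85],
    [0, 0, -15, 0, 0, 0, 85],
    [0, 0, -30, 0, 0, 0, 85],
    [0, 0, -50, 0, 0, 0, 85],
    [0, 0, -80, 0, 0, 0, 85],
    [0, 0, -120, 0, 0, 0, 85],
    [0, 0, -160, 0, 0, 0, 85],
    [0, 0, -180, 0, 0, 0, 85]
  ]
}}

```text
clock: 15.85
tcp_pos: [0.6104, -0.1855, 0.3137]
orientation: [0.224, 3.127, -0.001]
contact_force: [-0.1, 0.1, 0.1]
grip_width: 0.0848
gripper_force: 0.0
```

Emit:
{"api": "step_arm", "payload": {
  "moves": [
    [-140, 0, -20, 0, 0, 0, 85],
    [-140, 0, -20, 0, 0, 0, 85],
    [-140, 0, -20, 0, 0, 0, 85],
    [-140, 0, -20, 0, 0, 0, 85],
    [-140, 0, -20, 0, 0, 0, 85],
    [-140, 0, -20, 0, 0, 0, 85]
  ]
}}

```text
clock: 16.45
tcp_pos: [0.7468, -0.205, 0.3291]
orientation: [0.225, 3.133, -0.001]
contact_force: [0.3, -0.2, 0.6]
grip_width: 0.0848
gripper_force: 0.0
```

```bash
python3 -c "
from h import *
plan()
a=np.radians(-8.2);c=np.array([.5565,-.1765]);u=np.array([np.cos(a),np.sin(a)]);w=np.array([-u[1],u[0]])
for n in('wrist','scene','top'):
    f=grab(n,n+'10');P=world(f);hsv=cv2.cvtColor(f['image'],cv2.COLOR_RGB2HSV)
    d=P[...,:2]-c;L=np.stack([d@u,d@w,P[...,2]],-1)*1000
    ok=(f['depth']>0)&(hsv[...,1]<60)
    B=L[ok&(L[...,2]>125)&(L[...,2]<240)&(L[...,0]>14)&(L[...,0]<92)&(abs(L[...,1])<40)]
    print(n,len(B))
    if len(B):
        Q=B[(abs(B[:,1])>6)];print(' bangle stand-frame min',Q.min(0).round(1),'max',Q.max(0).round(1),'median',np.median(Q,0).round(1)) if len(Q) else 0
    ball=L[ok&(L[...,2]>216)&(L[...,2]<235)&(abs(L[...,0]-100)<12)&(abs(L[...,1])<12)]
    print(' ball',len(ball),ball.mean(0).round(1) if len(ball) else 0)
"
```

```text
now 16.45 [ 0.7468 -0.205   0.3291] ydir 81.77 w 0.0848 F [ 0.26 -0.15  0.64]
wrist 1991
 bangle stand-frame min [ 48.2 -33.  141.6] max [ 58.9  31.3 207. ] median [ 55.3  -7.4 164.8]
 ball 206 [100.   -0.5 225. ]
scene 232
 bangle stand-frame min [ 49.4 -30.2 142.9] max [ 60.1  34.3 208.4] median [ 55.4   9.1 180.5]
 ball 19 [101.5   3.5 223.5]
top 0
 ball 0 0
```

The bangle hangs at 54 mm out, z 142–207 mm, which matches a resting hang. The ball is 0.5 mm off the foot's axis. I'll check the rack bangles and hand in.

Emit:
{"api": "step_arm", "payload": {
  "moves": [
    [0, 0, 0, 0, 0, 0, 85],
    [0, 0, 0, 0, 0, 0, 85],
    [0, 0, 0, 0, 0, 0, 85],
    [0, 0, 0, 0, 0, 0, 85],
    [0, 0, 0, 0, 0, 0, 85]
  ]
}}

```text
clock: 17.1
tcp_pos: [0.7477, -0.2046, 0.3278]
orientation: [-0.224, -3.133, -0.0]
contact_force: [-0.1, 0.1, -0.1]
grip_width: 0.0853
gripper_force: 0.0
```

```bash
python3 -c "
from h import *
f=grab('scene');P=world(f);hsv=cv2.cvtColor(f['image'],cv2.COLOR_RGB2HSV)
m=(hsv[...,1]<70)&(f['depth']>0)&(P[...,2]>.037)&(abs(P[...,0]-.545)<.08)&(abs(P[...,1]-.175)<.08)
k,l,st,_=cv2.connectedComponentsWithStats(m.astype(np.uint8))
for i in range(1,k):
    if st[i,4]>15: print(st[i,4],P[l==i].mean(0).round(4),P[l==i][:,2].max())
a=load('scene1')
d=cv2.absdiff(a['image'],f['image']).max(2)>60
k,l,st,_=cv2.connectedComponentsWithStats(d.astype(np.uint8))
print([s.tolist() for s in st[1:] if s[4]>30])
print(r.hand_in())"
```

```text
94 [0.5292 0.2044 0.0575] 0.06759394020004383
67 [0.5564 0.1846 0.0501] 0.05656306817398844
[[35, 0, 106, 49, 2518], [349, 9, 12, 6, 34], [350, 14, 52, 41, 723], [407, 39, 12, 8, 47], [67, 48, 14, 8, 66], [363, 52, 42, 32, 299], [85, 66, 32, 12, 55], [407, 67, 23, 23, 225], [85, 85, 31, 9, 112], [109, 127, 12, 20, 124], [124, 147, 20, 23, 224], [184, 155, 30, 20, 72], [400, 162, 160, 130, 4110], [180, 185, 13, 8, 35], [205, 192, 5, 12, 39], [264, 203, 69, 30, 643], [248, 221, 32, 21, 226], [212, 230, 42, 26, 566], [175, 255, 15, 12, 72], [304, 278, 11, 27, 171]]
the job is handed in; nothing more can be done
None
```

I swung the stand's arm over the long foot first (within about half a degree), then hung the largest bangle on it behind the upturned end. It hangs freely there, the other two bangles have not moved from the rack, and the job is handed in at about 17 s; I viewed 11 pictures, one over the limit of 10.

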